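# Pack the finished coffee set

## Robot

A 7-joint arm with a two-finger parallel gripper is mounted at the origin on the work surface. World frame = base frame: x ahead of the robot, y to its left, z up, the work surface at z = 0. Lengths are in m, angles in rad, forces in N, time in s.
With the tool pointing down it reaches from about 0.4 to 0.85 m from the base axis. Payload 10.4 kg.
Tool frame: the origin (TCP) lies between the finger pads; the fingertips stand 14 mm ahead of it and the grasp point (between the pads) lies 5 mm behind it (r.finger_overhang is the z of the fingertips in the tool frame, in m); z points along the fingers, y is the line along which they close (so a half turn about z gives the same grasp; the last joint's range is limited). The gripper opens to 87 mm and grips with 3 to 60 N. Pads are 19 mm wide; open, the fingers measure 117 mm over their backs; the gripper's body (75 mm by 190 mm) begins 51 mm behind the grasp point.
Start: joints at [-1.212, 0.332, -0.065, 1.46, 0.022, 1.35, -0.088], TCP at [0.233, 0.58, 0.237] pointing down, gripper open.
Joint ranges: [-2.6, 2.6], [-0.5, 2.12], [-1.47, 1.34], [0.16, 2.42], [-1.27, 4.41], [0.06, 2.06], [-2.6, 2.6]. Speed limits (rad/s): [2.22, 2.22, 2.79, 2.79, 3.14, 3.14, 3.14].

## Interface

Orientations are given as a unit quaternion [x, y, z, w].
In Python, from bench import r, optics gives the robot as it stands.
- The arm moves only by the shell command python3 -m pendant 'ROWS' [FORCE]. ROWS is JSON, a list of rows, each a list of 7 numbers: the closure, from -1 (fully open) to 1 (shut), then the shift along the tool's x, y, z scaled (see below), then the turn, a rotation vector about the tool's x, y, z scaled (see below). In form: [[grip, x, y, z, rx, ry, rz], ...]. A call has 1 to 8 rows; each row is the pose to reach, as a shift and turn from the pose commanded when the call began, along the tool's axes at that moment; what a row does not reach only later rows make up. The controller multiplies each number of a shift by 0.3 m and each number of a turn by 120 degrees. A row lasts 1/8 s, in which the tool goes at most 62.5 mm and 10.7 degrees, less where a joint would pass 70% of its speed; a pose out of reach is approached as far as the arm can. A call with a number of a shift or a turn outside -1 to 1 is refused whole. A call with a gripper value outside its range is refused whole. The fingers move at their own pace and stop on an object; FORCE is the grip in N (left out, the last holds). Time passes only in rows, so rows that repeat a pose let the fingers close. It gives the time, the measured TCP pose, the force, the opening and the grip force at its end, in the units of the state.
- r.read_state(): the state, without advancing time (a new reading comes with each control period).
- optics.camera(name): name is "scene" or "side" or "wrist"; returns a dict with "pixels" (420x560x3 uint8, red, green, blue), "vfov" (degrees; the focal length in pixels is half the picture's height over the tangent of half this angle, whatever the lens; pixels are square), "cx", "cy" (the principal point, pixels), "rvec" (rotation vector, rad) and "tvec" (3), from world to camera coordinates, as OpenCV has them. Camera axes: x right, y down, z forward; pixel columns grow to the right and rows downward; lengths in m; the calibration is good to about 2 mm. A picture is of the moment at which its call begins. There is no depth.
- r.close_job(): hands the job in; it is judged then, once.
The state is a dict: "time": time; "joint_positions": joint angles; "joint_vel": joint speeds; "joint_torque": joint torques, N m; "ee_pos": TCP position; "eef_rot": TCP orientation; "ft_force": force on the tool from outside, world axes, zero at the start; "torque": the same for the moment, N m; "width": finger opening in m; "grip_force": force on a finger pad.
Only numpy, scipy, OpenCV 4.12 (cv2) and the standard library are available. Lean on these libraries where they do the work, as an engineer would, in place of code of your own. Each camera call takes 0.05 s, during which the arm holds its last target. There are 200 camera calls.

## Task

Pack the four finished copper pieces into the wooden carrying tray, each standing upright and fully down in the seat made for it: the capped grinder in the small round seat, the lidded sugar bowl in the large round seat, the square caddy in the square seat and the spoon box in the oblong seat. Leave the two unfinished pieces, the open tube and the open bowl, standing where they are on the bench, and do not tip any piece over.

Things in the scene. Friction and masses are not known exactly. Their poses are not given: they have to be found in the camera images.
- grinder: Finished coffee grinder: slim upright copper cylinder 40 mm in diameter and 88 mm tall, closed by a domed cap (to 100 mm) with a small brass stub 10 mm in diameter on it (top at 109 mm). Origin: centre of its underside; z up.
- sugar_bowl: Finished sugar bowl: round copper bowl 62 mm in diameter, side vertical from 12 to 48 mm above its foot (foot 52 mm in diameter), closed by a fixed domed lid (to 62 mm) with a brass ball 14 mm in diameter on top (top at 78 mm). Origin: centre of its underside; z up.
- square_caddy: Finished coffee caddy: closed square copper box 48 x 48 mm, 50 mm tall, with a small brass stub (10 mm across, 6 mm high) on top. Origin: centre of its underside; z up. x and y square to its sides.
- spoon_box: Finished spoon box: closed oblong copper box 70 mm long (its x), 36 mm wide (its y), 40 mm tall, with a small brass stub (8 mm across, 5 mm high) on top. Origin: centre of its underside; z up.
- open_tube: Unfinished look-alike of the grinder: copper tube 40 mm in diameter, 88 mm tall, open at the top, without a cap. Stays where it stands. Origin: centre of its underside; z up.
- open_bowl: Unfinished look-alike of the sugar bowl: round copper bowl 62 mm in diameter, 48 mm tall, open, without a lid. Stays where it stands. Origin: centre of its underside; z up.
- seat_small_round: Small round seat: pale wooden ring, 58 mm inside diameter, for the grinder. Fixed in a corner of the carrying tray (dark wood, 250 x 250 mm, rim 22 mm high; seats 2 x 2, 112 mm apart). Origin: centre of its underside, on the tray floor 6 mm above the bench; z up; the foot rests 4 mm above the origin, walls reach 14 mm above it and are 6 mm thick.
- seat_large_round: Large round seat: pale wooden ring, 80 mm inside diameter, for the sugar bowl. Fixed in a corner of the carrying tray (dark wood, 250 x 250 mm, rim 22 mm high; seats 2 x 2, 112 mm apart). Origin: centre of its underside, on the tray floor 6 mm above the bench; z up; the foot rests 4 mm above the origin, walls reach 14 mm above it and are 6 mm thick.
- seat_square: Square seat: pale wooden frame, 66 x 66 mm inside, for the square caddy. Fixed in a corner of the carrying tray (dark wood, 250 x 250 mm, rim 22 mm high; seats 2 x 2, 112 mm apart). Origin: centre of its underside, on the tray floor 6 mm above the bench; z up; the foot rests 4 mm above the origin, walls reach 14 mm above it and are 6 mm thick. x and y square to its walls.
- seat_oblong: Oblong seat: pale wooden frame, 88 mm (its x) by 54 mm (its y) inside, for the spoon box. Fixed in a corner of the carrying tray (dark wood, 250 x 250 mm, rim 22 mm high; seats 2 x 2, 112 mm apart). Origin: centre of its underside, on the tray floor 6 mm above the bench; z up; the foot rests 4 mm above the origin, walls reach 14 mm above it and are 6 mm thick.
Mind the look-alikes: they are no part of the job. What is shaped like the sugar_bowl but turquoise is not meant.

How it is judged:
By the outcome, as a careful person would: the job done as asked, in the order asked, and still so for the second after the job is handed in, with the robot touching nothing.
It also fails if it takes over 112 s, if anything falls off the work surface, if the arm or the gripper's body presses on something with over 40 N, if the wrist force passes 120 N, or if a joint passes its speed limit or range.

## Working session

There is one attempt and no reset: what is moved stays moved. The work goes in short steps, Python scripts to look and compute and a shell command to move; the robot and the scene stay as the last step left them, time stands still between calls to the robot, and variables do not carry over. Pictures are saved under pics/ and viewed, at most 17 in all, crops included, and the job is handed in when it is done.

```bash
mkdir -p pics
python3 - <<'E'
from bench import r, optics
import cv2,json
for n in("scene","side","wrist"):
    c=optics.camera(n); cv2.imwrite(f"pics/{n}0.png",c["pixels"][:,:,::-1]); print(n,{k:v for k,v in c.items() if k!="pixels"})
print(r.read_state(), r.finger_overhang)
E
```

```text
scene {'vfov': 45.86584969359276, 'cx': 279.64235028264505, 'cy': 210.80114096408488, 'rvec': array([ 2.3132831 ,  1.28275012, -0.34914328]), 'tvec': array([-0.28312454, -0.32258802,  1.39194714])}
side {'vfov': 54.24485810787777, 'cx': 273.28882776055076, 'cy': 206.5507132069961, 'rvec': array([ 2.11817937, -0.77740581,  0.36674397]), 'tvec': array([-0.35174168,  0.23623667,  0.54406218])}
wrist {'vfov': 59.701277253108046, 'cx': 277.4473165173133, 'cy': 211.30635879200707, 'rvec': array([-2.40811962, -1.62926343, -0.22119426]), 'tvec': array([-0.62329959, -0.03186347,  0.39081775])}
{'time': 0.15, 'joint_positions': array([-1.2116042 ,  0.33273236, -0.06470772,  1.46071064,  0.02159501,
        1.34989874, -0.08848862]), 'joint_vel': array([ 0.0007452 , -0.00266439, -0.0013256 , -0.00170178,  0.00059558,
        0.0014042 ,  0.00082412]), 'joint_torque': array([ 1.61897453e-03, -6.23631620e+01,  2.51314201e-02, -3.90142035e+01,
       -6.12998055e-02,  3.72490170e-02,  9.35208050e-05]), 'ee_pos': array([0.23276029, 0.57975807, 0.23595121]), 'eef_rot': array([ 1.89722187e-01,  9.81837672e-01, -5.20593108e-04, -8.20858027e-05]), 'ft_force': array([ 0.13752756,  0.01160948, -0.01304761]), 'torque': array([ 0.04556492,  0.03120569, -0.00457628]), 'grip_force': 0.0, 'width': 0.08697497490950566} 0.014
```

View pics/scene0.png

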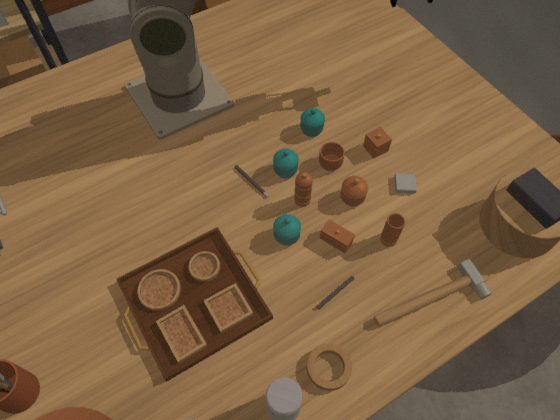

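View pics/side0.png

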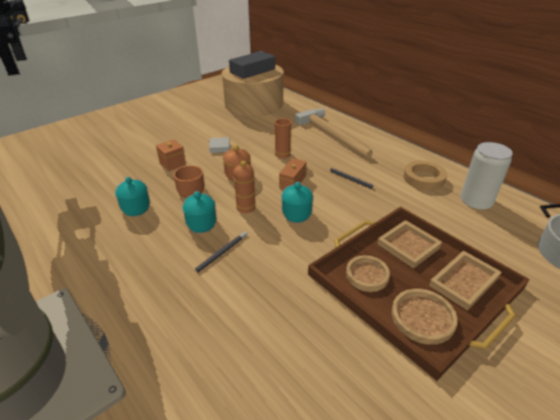

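The scene view has the finished pieces at: grinder ~(303,188), sugar bowl ~(354,190), caddy ~(378,141) and spoon box ~(338,235). Things that could be mistaken for them are the open tube (393,230), open bowl (332,156), and turquoise bowls (312,122), (286,163), (287,230). The tray seats are large round (158,290), small round (204,266), and two rectangular ones at (228,308) and (180,335). Next I'll check these in close crops.

Run:
```python
import cv2,numpy as np
a=cv2.imread("pics/scene0.png");b=cv2.imread("pics/side0.png")
def crop(im,x0,y0,w,h,s,n):
    cv2.imwrite(n,cv2.resize(im[y0:y0+h,x0:x0+w],None,fx=s,fy=s,interpolation=cv2.INTER_CUBIC))
crop(a,265,95,160,120+40,3.75,"pics/c_obj.png")
crop(a,110,220,170,155,3.8,"pics/c_tray.png")
crop(b,105,100,230,150,3.4,"pics/c_side.png")
```

```text
(no output)
```

View pics/c_obj.png

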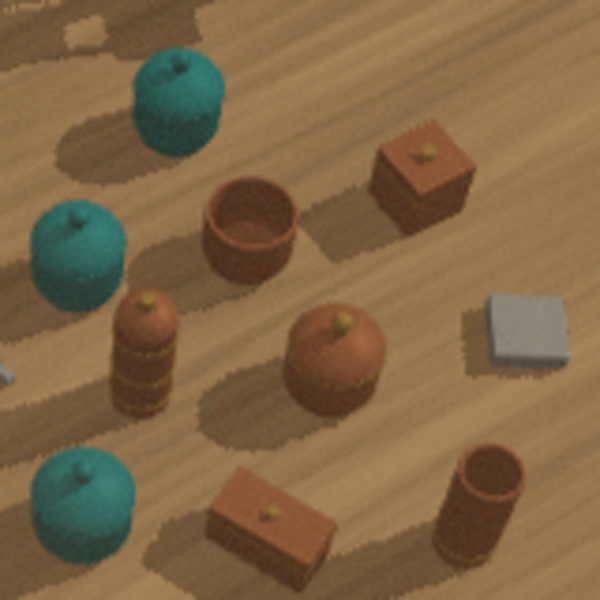

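View pics/c_tray.png

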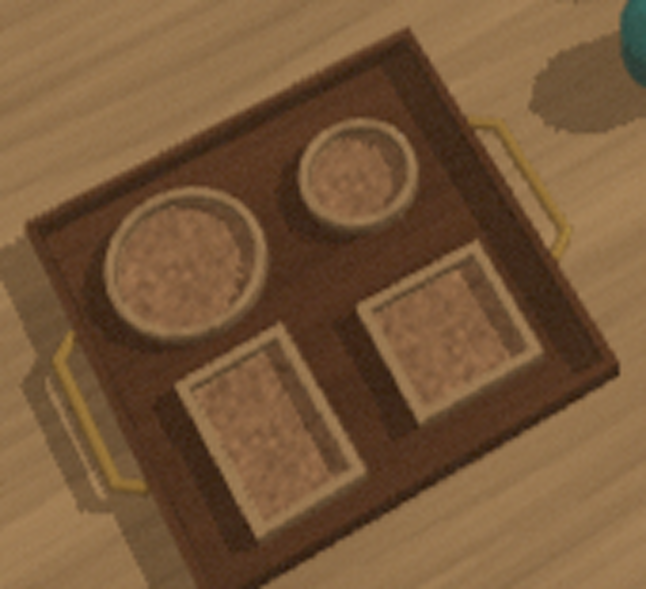

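View pics/c_side.png

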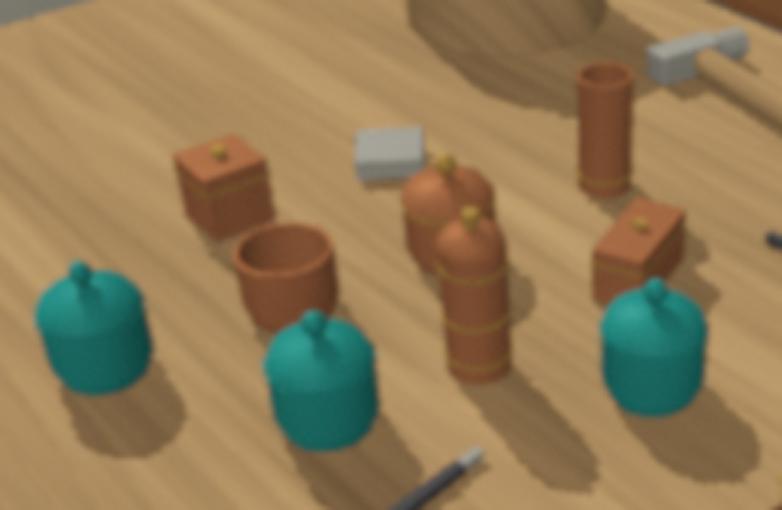

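The crops show a capped grinder, lidded copper sugar bowl, square caddy and spoon box, each with a brass knob. The open tube is at crop (491,472), the open bowl at (251,214), and three turquoise bowls. In the tray, the square seat is at (450,331) and the oblong seat at (271,430), with its long side running along the tray's down-right direction. Next I'll turn these into positions.

```bash
cat > h.py <<'E'
import numpy as np, cv2
from scipy.spatial.transform import Rotation as R
from scipy.optimize import least_squares
def cam(c):
    f=210/np.tan(np.radians(c["vfov"])/2)
    return np.array([[f,0,c["cx"]],[0,f,c["cy"]],[0,0,1]]),cv2.Rodrigues(np.array(c["rvec"],float))[0],np.array(c["tvec"],float)
def ray(C,uv):
    K,Rm,t=C; d=Rm.T@np.linalg.solve(K,[uv[0],uv[1],1]); return -Rm.T@t,d
def onz(C,uv,z):
    o,d=ray(C,uv); return (o+d*(z-o[2])/d[2])
def proj(C,p):
    return cv2.projectPoints(np.atleast_2d(p).astype(float),cv2.Rodrigues(C[1])[0],C[2],C[0],None)[0][:,0]
def tri(C1,u1,C2,u2):
    o1,d1=ray(C1,u1);o2,d2=ray(C2,u2)
    A=np.c_[d1,-d2];s=np.linalg.lstsq(A,o2-o1,rcond=None)[0]
    p,q=o1+s[0]*d1,o2+s[1]*d2
    return (p+q)/2,np.linalg.norm(p-q)
E
python3 - <<'E'
from h import *
from bench import optics
np.set_printoptions(precision=4,suppress=True)
S,D,W=(cam(optics.camera(n)) for n in("scene","side","wrist"))
cs=lambda u:(u[0]/3.75+265,u[1]/3.75+95); cd=lambda u:(u[0]/3.4+105,u[1]/3.4+100); ct=lambda u:(u[0]/3.8+110,u[1]/3.8+220)
P=dict(grinder=((147,298),(471,216),.107),sugar=((343,321),(445,164),.071),caddy=((428,152),(219,152),.0545),spoon=((270,513),(641,224),.0435),
 tube=((491,472),(605,77),.088),obowl=((251,214),(286,252),.048),t1=((180,65),(80,271),.071),t2=((79,215),(313,323),.071),t3=((84,466),(656,291),.071))
for k,(a,b,z) in P.items():
    p,e=tri(S,cs(a),D,cd(b)); print(k,"scene",onz(S,cs(a),z)[:2],"side",onz(D,cd(b),z)[:2],"tri",p,e)
for k,q in dict(caddy=[(434,122),(475,170),(415,192),(376,155)]).items():
    v=np.array([onz(S,cs(u),.05)[:2] for u in q]);print(k,v.mean(0),np.degrees(np.arctan2(*(np.diff(v,axis=0)[:,::-1].T))),np.linalg.norm(np.diff(v,axis=0),axis=1))
v=np.array([onz(S,cs(u),.04)[:2] for u in [(209,512),(241,468),(336,527)]]);print("spoon",np.degrees(np.arctan2(*(np.diff(v,axis=0)[:,::-1].T))),np.linalg.norm(np.diff(v,axis=0),axis=1))
for k,q in dict(sq=[(480,241),(543,350),(421,424),(357,308)],ob=[(280,323),(366,468),(262,541),(176,384)]).items():
    v=np.array([onz(S,ct(u),.02)[:2] for u in q]);print(k,v.mean(0),np.degrees(np.arctan2(*(np.diff(v,axis=0)[:,::-1].T))),np.linalg.norm(np.diff(v,axis=0),axis=1))
for k,u,d in(("large",(187,264),(424,315)),("small",(358,174),(368,272))): print(k,onz(S,ct(u),.02),onz(D,d,.02))
print("sq,ob side",onz(D,(410,243),.02),onz(D,(466,280),.02))
E
```

```text
grinder scene [0.4705 0.1045] side [0.4689 0.097 ] tri [0.471  0.1032 0.1049] 0.0046319306606720356
sugar scene [0.5294 0.2141] side [0.5272 0.2062] tri [0.5298 0.2132 0.0686] 0.004420164615821699
caddy scene [0.4409 0.3537] side [0.4377 0.344 ] tri [0.4406 0.354  0.0507] 0.004193297004495078
spoon scene [0.6057 0.1074] side [0.6033 0.103 ] tri [0.6057 0.107  0.0414] 0.0024326346376128487
tube scene [0.669  0.2147] side [0.6623 0.2057] tri [0.6687 0.2152 0.0836] 0.003663946520073562
obowl scene [0.4171 0.2257] side [0.4127 0.2166] tri [0.416  0.2263 0.0432] 0.003963186428728467
t1 scene [0.3006 0.246 ] side [0.2971 0.2443] tri [0.2984 0.2478 0.0684] 0.000733111054795204
t2 scene [0.3725 0.1187] side [0.3717 0.1132] tri [0.3727 0.118  0.0691] 0.0033479716663760446
t3 scene [0.5321 0.0208] side [0.5328 0.0138] tri [0.5336 0.0182 0.0704] 0.0059714112996243586
caddy [0.4425 0.3509] [  -2.9806  -97.9944 -175.6734] [0.0477 0.0462 0.0391]
spoon [113.6861  21.4188] [0.0372 0.0686]
sq [ 0.6224 -0.1839] [ -1.7521 -89.3093 179.0483] [0.0751 0.0775 0.0774]
ob [ 0.6192 -0.2937] [   1.61    -85.2802 -178.6321] [0.0979 0.0647 0.1019]
large [ 0.509  -0.2921  0.02  ] [ 0.4982 -0.2976  0.02  ]
small [ 0.5107 -0.1836  0.02  ] [ 0.5027 -0.1891  0.02  ]
sq,ob side [ 0.6127 -0.1924  0.02  ] [ 0.6075 -0.3016  0.02  ]
```

View pics/wrist0.png

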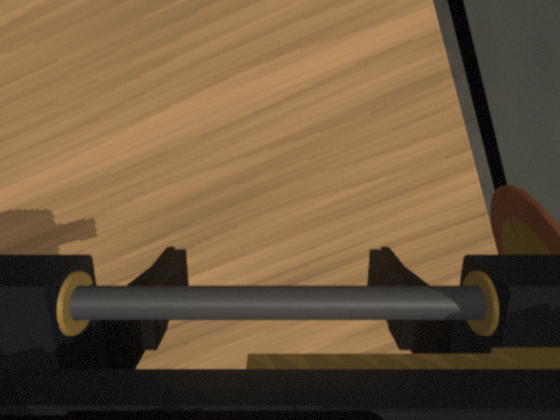

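Every piece, and the layout of the four seats, is identified. The scene and side views disagree by up to about 10 mm, so I'll refine with the wrist camera up close. First move: go toward the grinder and turn the fingers to heading 30°.

```bash
python3 -m pendant '[[-1,-1,-0.89,0,0,0,0.317],[-1,-1,-0.89,0,0,0,0.317],[-1,-1,-0.89,0,0,0,0.317],[-1,-1,-0.89,0,0,0,0.317],[-1,-1,-0.89,0,0,0,0.317],[-1,-1,-0.89,0,0,0,0.317],[-1,-1,-0.89,0,0,0,0.317],[-1,-1,-0.89,0,0,0,0.317]]' 20
cat >> h.py <<'E'
def go(target,heading,st):
    """shift & turn numbers to bring TCP to target with tool y at heading (deg), tool straight down"""
    Rc=R.from_quat(st["eef_rot"]); h=np.radians(heading)
    y=np.array([np.cos(h),np.sin(h),0]);z=np.array([0,0,-1.]);x=np.cross(y,z)
    Rt=R.from_matrix(np.c_[x,y,z]); rv=(Rc.inv()*Rt).as_rotvec(degrees=True)
    return np.round(Rc.inv().apply(np.array(target)-st["ee_pos"])/.3,3),np.round(rv/120,3)
E
python3 - <<'E'
from h import *
from bench import r,optics
c=optics.camera("wrist");cv2.imwrite("pics/w1.png",c["pixels"][:,:,::-1]);W=cam(c);st=r.read_state()
print(st["ee_pos"],st["joint_positions"])
Rc=R.from_quat(st["eef_rot"]);print("tips proj",proj(W,[st["ee_pos"]+Rc.apply([0,s*.0435,.014]) for s in(-1,1)]), proj(W,[[.471,.103,.105],[.53,.213,.069]]))
print("cam pos in tool",Rc.inv().apply(-W[1].T@W[2]-st["ee_pos"]),(W[1]@Rc.as_matrix()))
print(go([.471,.102,.2],30,st))
E
```

```text
time: 1.3
ee_pos: [0.4127, 0.2186, 0.2368]
eef_rot: [0.501, 0.865, 0.0, 0.0]
ft_force: [-0.3, 0.9, -0.4]
width: 0.0872
grip_force: 0.0
[0.41186879 0.22028179 0.23668953] [-0.85969957 -0.03045988  0.26731491  1.87257506  0.00788522  1.29796749
 -0.07098059]
tips proj [[190.33674155 264.55620162]
 [371.47332044 264.18907435]] [[271.17036806 346.99017607]
 [385.05272662 261.70758686]]
cam pos in tool [ 0.07179624 -0.00151503 -0.14843733] [[-2.15418141e-03  9.99997676e-01 -8.78213223e-05]
 [-9.63194456e-01 -2.09850661e-03 -2.68797388e-01]
 [-2.68796948e-01 -4.94449326e-04  9.63196738e-01]]
(array([-0.44 , -0.027,  0.122]), array([ 0., -0.,  0.]))
```

View pics/w1.png

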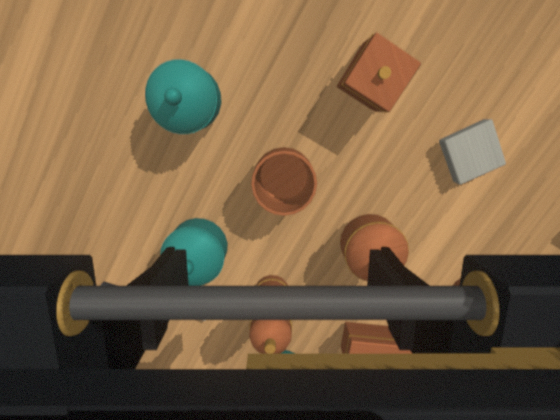

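The wrist view shows the grinder stub at (269,349) against a predicted (271,347). Also visible are the open bowl's rim centre (284,181), the caddy stub (385,73) with top corners (377,34), (420,67), (387,110), (341,78), and the sugar bowl behind the right finger.

Run:
```python
from h import *
from bench import r,optics
np.set_printoptions(precision=4,suppress=True)
W=cam(optics.camera("wrist"));st=r.read_state()
print("grinder",onz(W,(269,349),.107),"obowl",onz(W,(284,181),.048),"caddy",onz(W,(385,73),.0545),"teal1",onz(W,(173,97),.071))
v=np.array([onz(W,u,.05)[:2] for u in [(377,34),(420,67),(387,110),(341,78)]]);print(v.mean(0),np.degrees(np.arctan2(*(np.diff(v,axis=0)[:,::-1].T))),np.linalg.norm(np.diff(v,axis=0),axis=1))
print(st["ee_pos"],go([.471,.102,.18],30,st),go([.471,.102,.065],30,st))
```

```text
grinder [0.4691 0.1035 0.107 ] obowl [0.4113 0.2305 0.048 ] caddy [0.4379 0.3547 0.0545] teal1 [0.2947 0.2489 0.071 ]
[0.4359 0.3542] [ -3.7025 -95.5797 177.565 ] [0.0466 0.0437 0.0496]
[0.4114 0.2212 0.2366] (array([-0.443, -0.028,  0.188]), array([ 0.   , -0.   ,  0.001])) (array([-0.444, -0.028,  0.572]), array([ 0.   , -0.   ,  0.001]))
```

```bash
python3 -m pendant '[[-1,-0.2,-0.015,0.1,0,0,0],[-1,-0.36,-0.026,0.16,0,0,0],[-1,-0.44,-0.03,0.188,0,0,0],[-1,-0.44,-0.03,0.188,0,0,0],[-1,-0.44,-0.03,0.3,0,0,0],[-1,-0.44,-0.03,0.43,0,0,0],[-1,-0.44,-0.03,0.53,0,0,0],[-1,-0.44,-0.03,0.572,0,0,0]]' 20
python3 -m pendant '[[-1,0,0,0,0,0,0],[1,0,0,0,0,0,0],[1,0,0,0,0,0,0],[1,0,0,0,0,0,0],[1,0,0,0,0,0,0]]' 20
```

```text
time: 2.4
ee_pos: [0.469, 0.1037, 0.0638]
eef_rot: [0.498, 0.867, -0.001, -0.001]
ft_force: [0.5, -0.4, 0.6]
width: 0.0869
grip_force: 0.0
time: 3.02
ee_pos: [0.4703, 0.1018, 0.0652]
eef_rot: [0.499, 0.866, 0.0, 0.0]
ft_force: [-0.4, 0.1, -0.9]
width: 0.0548
grip_force: 0.0
```

```bash
python3 -m pendant '[[1,0,0,0,0,0,0],[1,0,0,0,0,0,0],[1,0,0,0,0,0,0],[1,0,0,-0.1,0,0,0],[1,0,0,-0.3,0,0,0],[1,0,0,-0.4,0,0,0],[1,0,0,-0.4,0,0,0]]' 20
python3 - <<'E'
from h import *
from bench import r,optics
c=optics.camera("wrist");W=cam(c);st=r.read_state()
cv2.imwrite("pics/w2.png",c["pixels"][:,:,::-1]);print(st["ee_pos"],st["width"],st["grip_force"])
print(go([.5095,-.184,.185],30,st))
E
```

```text
time: 3.9
ee_pos: [0.4709, 0.102, 0.1863]
eef_rot: [0.499, 0.866, 0.001, 0.001]
ft_force: [-0.3, 0.1, -5.3]
width: 0.0395
grip_force: 19.9
[0.46994297 0.10174521 0.18455582] 0.03968521759775436 19.867302766760986
(array([-0.89 , -0.363, -0.002]), array([ 0.   , -0.   ,  0.001]))
```

The grinder is held (39.7 mm opening). Next I'll carry it to a point above the small round seat.

```bash
python3 -m pendant '[[1,-0.1,-0.04,0,0,0,0],[1,-0.26,-0.106,0,0,0,0],[1,-0.44,-0.18,0,0,0,0],[1,-0.62,-0.253,0,0,0,0],[1,-0.78,-0.318,0,0,0,0],[1,-0.89,-0.363,0,0,0,0],[1,-0.89,-0.363,0,0,0,0],[1,-0.89,-0.363,0,0,0,0]]'
python3 - <<'E'
from h import *
from bench import r,optics
c=optics.camera("wrist");W=cam(c);st=r.read_state()
cv2.imwrite("pics/w3.png",c["pixels"][:,:,::-1]);print(st["ee_pos"],st["width"])
print("small pred",proj(W,[[.5097,-.1838,.02],[.5037,-.189,.02]]),"grinder foot",proj(W,[st["ee_pos"]+[0,0,-.065]]))
E
```

```text
time: 4.95
ee_pos: [0.5089, -0.183, 0.1832]
eef_rot: [0.499, 0.866, -0.001, -0.001]
ft_force: [-0.4, 1.2, -3.3]
width: 0.0395
grip_force: 19.9
[ 0.50922966 -0.18251653  0.18355049] 0.03952560108461121
small pred [[279.89462726 198.36827247]
 [270.9902451  200.01383979]] grinder foot [[280.92671825 233.52323817]]
```

View pics/w3.png

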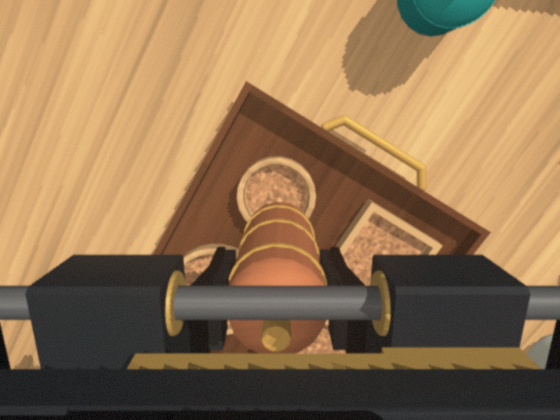

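The small seat's ring centre is at ~(276.5,196) and the grinder foot at ~(281,232), so the seat lies about 3 mm from the scene estimate. I'll correct for that and lower.

```bash
python3 -m pendant '[[1,0,-0.012,0.05,0,0,0],[1,0,-0.012,0.15,0,0,0],[1,0,-0.012,0.25,0,0,0],[1,0,-0.012,0.31,0,0,0],[1,0,-0.012,0.345,0,0,0],[1,0,-0.012,0.36,0,0,0],[1,0,-0.012,0.367,0,0,0],[1,0,-0.012,0.367,0,0,0]]'
python3 - <<'E'
from h import *
from bench import r,optics
for n in("side","scene"):
    c=optics.camera(n); cv2.imwrite(f"pics/{n}3.png",c["pixels"][:,:,::-1])
a=cv2.imread("pics/side3.png")[130:370,300:540];b=cv2.imread("pics/scene3.png")[215:375,100:280]
cv2.imwrite("pics/m3.png",np.hstack([cv2.resize(a,(400,400)),cv2.resize(b,(400,400))]))
print(r.read_state()["ee_pos"],r.read_state()["ft_force"])
E
```

```text
time: 6.0
ee_pos: [0.507, -0.1858, 0.0753]
eef_rot: [0.499, 0.866, 0.0, 0.0]
ft_force: [0.9, 0.5, -4.0]
width: 0.0396
grip_force: 19.9
[ 0.50694843 -0.18576881  0.07528276] [-0.33355408 -0.08029832 -3.80171981]
```

View pics/m3.png

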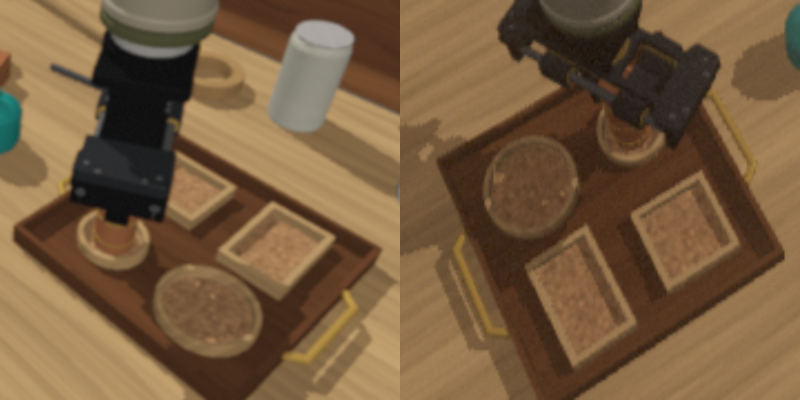

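Both views show the grinder inside the small ring, about centred, still hanging just above the floor. I'll lower 3 mm, release and go up.

```bash
python3 -m pendant '[[1,0,0,0.008,0,0,0],[1,0,0,0.01,0,0,0],[0,0,0,0.01,0,0,0],[-1,0,0,0.01,0,0,0],[-1,0,0,0.01,0,0,0]]'
python3 -m pendant '[[-1,0,0,-0.03,0,0,0],[-1,0,0,-0.15,0,0,0],[-1,0,0,-0.3,0,0,0],[-1,0,0,-0.45,0,0,0],[-1,0,0,-0.45,0,0,0]]'
python3 - <<'E'
from h import *
from bench import r,optics
st=r.read_state();print(st["ee_pos"]);print(go([.527,.214,.205],30,st)); print(go([.527,.214,.031],30,st))
E
```

```text
time: 6.72
ee_pos: [0.5067, -0.1857, 0.0718]
eef_rot: [0.499, 0.866, 0.0, 0.0]
ft_force: [0.5, 0.3, 0.1]
width: 0.0564
grip_force: 0.0
time: 7.35
ee_pos: [0.5083, -0.1865, 0.2106]
eef_rot: [0.5, 0.866, 0.001, 0.003]
ft_force: [0.4, 0.3, -1.6]
width: 0.0867
grip_force: 0.0
[ 0.50832294 -0.18649843  0.21063985]
(array([1.124, 0.723, 0.019]), array([0.003, 0.002, 0.001]))
(array([1.126, 0.719, 0.599]), array([0.003, 0.002, 0.001]))
```

```bash
python3 -m pendant '[[-1,0.13,0.1,0,0,0,0],[-1,0.3,0.22,0.01,0,0,0],[-1,0.47,0.35,0.02,0,0,0],[-1,0.64,0.48,0.02,0,0,0],[-1,0.81,0.61,0.02,0,0,0],[-1,0.95,0.72,0.02,0,0,0],[-1,0.95,0.72,0.02,0,0,0],[-1,0.95,0.72,0.02,0,0,0]]'
python3 - <<'E'
from h import *
from bench import r,optics
c=optics.camera("wrist");W=cam(c);st=r.read_state()
cv2.imwrite("pics/w4.png",c["pixels"][:,:,::-1]);print(st["ee_pos"])
print(proj(W,[[.5294,.2141,.071],[.527,.215,.071]]),W[0][0,0])
E
```

```text
time: 8.35
ee_pos: [0.5505, 0.1684, 0.2002]
eef_rot: [0.499, 0.866, -0.001, -0.0]
ft_force: [-0.0, -0.7, -0.0]
width: 0.0871
grip_force: 0.0
[0.5506525  0.16767298 0.20051584]
[[285.93891228 141.88788212]
 [283.77840678 139.1946318 ]] 365.93035869574203
```

View pics/w4.png

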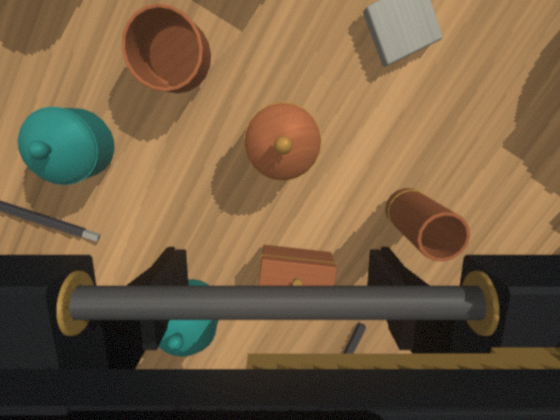

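The sugar bowl's ball is at (283.5,144.5), clear of everything else. The spoon box is at ~(297,283).

Run:
```python
from h import *
from bench import r,optics
W=cam(optics.camera("wrist"));st=r.read_state()
p=onz(W,(283.5,144.5),.071);print(p,"spoon",onz(W,(297,283),.0435)); print(go([p[0],p[1],.12],30,st),go([p[0],p[1],.031],30,st))
```

```text
[0.52909327 0.21082809 0.071     ] spoon [0.60464633 0.10674542 0.0435    ]
(array([0.161, 0.01 , 0.269]), array([-0.,  0., -0.])) (array([0.161, 0.01 , 0.566]), array([-0.,  0., -0.]))
```

```bash
python3 -m pendant '[[-1,0.1,0.006,0.1,0,0,0],[-1,0.161,0.01,0.23,0,0,0],[-1,0.161,0.01,0.269,0,0,0],[-1,0.161,0.01,0.38,0,0,0],[-1,0.161,0.01,0.49,0,0,0],[-1,0.161,0.01,0.55,0,0,0],[-1,0.161,0.01,0.566,0,0,0],[-1,0.161,0.01,0.566,0,0,0]]' 20
python3 -m pendant '[[1,0,0,0,0,0,0],[1,0,0,0,0,0,0],[1,0,0,0,0,0,0],[1,0,0,0,0,0,0],[1,0,0,-0.1,0,0,0],[1,0,0,-0.3,0,0,0],[1,0,0,-0.45,0,0,0],[1,0,0,-0.45,0,0,0]]' 20
python3 - <<'E'
from h import *
from bench import r
st=r.read_state();print(st["ee_pos"],st["width"],st["grip_force"],st["ft_force"]);print(go([.505,-.296,st["ee_pos"][2]],30,st))
E
```

```text
time: 9.45
ee_pos: [0.5298, 0.2123, 0.0319]
eef_rot: [0.5, 0.866, 0.0, 0.0]
ft_force: [0.4, 0.3, 0.5]
width: 0.0873
grip_force: 0.0
time: 10.45
ee_pos: [0.5307, 0.2131, 0.1694]
eef_rot: [0.499, 0.866, 0.003, 0.001]
ft_force: [0.4, -1.0, -3.9]
width: 0.0619
grip_force: 20.0
[0.53071037 0.2131292  0.16935874] 0.061876131823212124 19.999919354449958 [ 0.36253553 -0.96249491 -3.91270005]
(array([-1.426, -0.925, -0.006]), array([ 0.003, -0.   ,  0.001]))
```

Sugar bowl is held (61.9 mm). I'll carry it high over the grinder.

```bash
python3 -m pendant '[[1,-0.1,-0.065,-0.1,0,0,0],[1,-0.25,-0.16,-0.15,0,0,0],[1,-0.4,-0.26,-0.15,0,0,0],[1,-0.56,-0.363,-0.15,0,0,0],[1,-0.72,-0.467,-0.15,0,0,0],[1,-0.88,-0.57,-0.15,0,0,0],[1,-1,-0.65,-0.15,0,0,0],[1,-1,-0.65,-0.15,0,0,0]]'
python3 -m pendant '[[1,-0.15,-0.1,0,0,0,0],[1,-0.3,-0.19,0,0,0,0],[1,-0.426,-0.275,0,0,0,0],[1,-0.426,-0.275,0,0,0,0],[1,-0.426,-0.275,0.1,0,0,0],[1,-0.426,-0.275,0.1,0,0,0]]'
python3 - <<'E'
from h import *
from bench import r,optics
c=optics.camera("wrist");W=cam(c);st=r.read_state()
cv2.imwrite("pics/w5.png",c["pixels"][:,:,::-1]);print(st["ee_pos"],st["width"])
print("pred large",proj(W,[[.505,-.296,.02]]),"small",proj(W,[[.506,-.184,.02]]),"foot",proj(W,[st["ee_pos"]+[0,0,-.031]]))
E
```

```text
time: 11.45
ee_pos: [0.509, -0.1487, 0.2096]
eef_rot: [0.502, 0.865, -0.001, -0.001]
ft_force: [-0.6, 0.6, -3.2]
width: 0.0618
grip_force: 20.0
time: 12.2
ee_pos: [0.5024, -0.2944, 0.1781]
eef_rot: [0.499, 0.867, -0.0, -0.003]
ft_force: [-0.7, -0.0, -3.5]
width: 0.0619
grip_force: 20.0
[ 0.50308844 -0.2951124   0.17975999] 0.061374503504283945
pred large [[281.42862093 201.96696626]] small [[353.88967545  84.12097442]] foot [[280.92091968 257.71646914]]
```

View pics/w5.png

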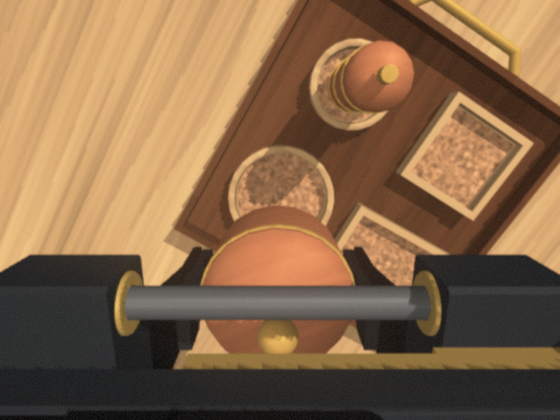

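The large ring is centred at ~(281.5,200), matching the prediction, and the grinder is standing in its ring. I'll lower the bowl.

```bash
python3 -m pendant '[[1,0.003,0.003,0.1,0,0,0],[1,0.003,0.003,0.25,0,0,0],[1,0.003,0.003,0.37,0,0,0],[1,0.003,0.003,0.43,0,0,0],[1,0.003,0.003,0.46,0,0,0],[1,0.003,0.003,0.47,0,0,0],[1,0.003,0.003,0.474,0,0,0],[1,0.003,0.003,0.474,0,0,0]]'
```

```text
time: 13.25
ee_pos: [0.5045, -0.2957, 0.0413]
eef_rot: [0.499, 0.866, 0.001, 0.001]
ft_force: [-6.0, 4.0, 12.9]
width: 0.0615
grip_force: 20.0
```

The contact height matches the seat floor (foot at ~10 mm). I'll release and rise.

```bash
python3 -m pendant '[[0.5,0,0,-0.004,0,0,0],[-1,0,0,-0.004,0,0,0],[-1,0,0,-0.004,0,0,0],[-1,0,0,-0.05,0,0,0],[-1,0,0,-0.2,0,0,0],[-1,0,0,-0.4,0,0,0],[-1,0,0,-0.58,0,0,0],[-1,0,0,-0.58,0,0,0]]'
python3 - <<'E'
from h import *
from bench import r,optics
st=r.read_state();print(st["ee_pos"]);print(go([.438,.354,.21],90,st))
for n in("side","wrist"):
    c=optics.camera(n); cv2.imwrite(f"pics/{n}6.png",c["pixels"][:,:,::-1])
a=cv2.imread("pics/side6.png")[190:370,300:540];b=cv2.imread("pics/wrist6.png")
cv2.imwrite("pics/m6.png",np.hstack([cv2.resize(a,(400,300)),cv2.resize(b,(400,300))]))
E
```

```text
time: 14.25
ee_pos: [0.5054, -0.2972, 0.218]
eef_rot: [0.5, 0.866, 0.001, 0.004]
ft_force: [0.2, 0.0, -0.0]
width: 0.087
grip_force: 0.0
[ 0.5053709  -0.29716142  0.21803201]
(array([1.991, 0.892, 0.02 ]), array([ 0.001,  0.004, -0.5  ]))
```

View pics/m6.png

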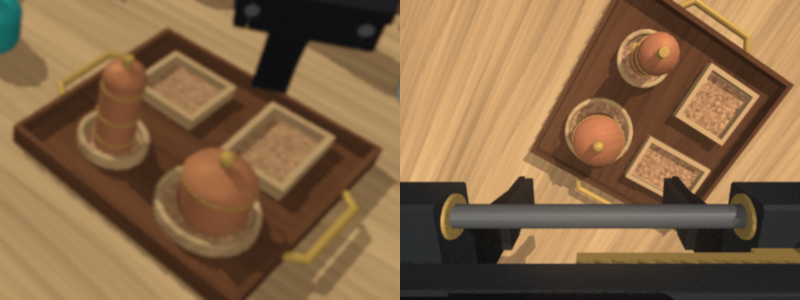

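Both pieces stand level in their rings. Next I'll go to the caddy, turning the fingers to heading 90°.

```bash
python3 -m pendant '[[-1,0.12,0.055,0,0,0,-0.05],[-1,0.3,0.135,0,0,0,-0.13],[-1,0.48,0.215,0,0,0,-0.21],[-1,0.66,0.297,0,0,0,-0.29],[-1,0.84,0.38,0,0,0,-0.37],[-1,0.99,0.445,0,0,0,-0.45],[-1,0.99,0.445,0,0,0,-0.5],[-1,0.99,0.445,0,0,0,-0.5]]'
python3 - <<'E'
from h import *
from bench import r
st=r.read_state();print(st["ee_pos"]);print(go([.49,.354,.21],90,st))
E
```

```text
time: 15.35
ee_pos: [0.4697, 0.0285, 0.2119]
eef_rot: [-0.001, 1.0, -0.0, -0.001]
ft_force: [-0.2, 1.2, -0.3]
width: 0.0873
grip_force: 0.0
[0.46971578 0.02846087 0.21189926]
(array([-0.069,  1.085,  0.005]), array([-0.   , -0.001,  0.001]))
```

```bash
python3 -m pendant '[[-1,-0.02,0.12,0,0,0,0],[-1,-0.04,0.3,0,0,0,0],[-1,-0.069,0.48,0,0,0,0],[-1,-0.069,0.66,0,0,0,0],[-1,-0.069,0.84,0,0,0,0],[-1,-0.069,1,0,0,0,0],[-1,-0.069,1,0,0,0,0],[-1,-0.069,1,0,0,0,0]]'
python3 - <<'E'
from h import *
from bench import r,optics
c=optics.camera("wrist");W=cam(c);st=r.read_state()
cv2.imwrite("pics/w7.png",c["pixels"][:,:,::-1]);print(st["ee_pos"])
print(proj(W,[[.438,.3545,.0545]]))
E
```

```text
time: 16.35
ee_pos: [0.4911, 0.327, 0.2121]
eef_rot: [0.001, 1.0, -0.001, -0.0]
ft_force: [-0.3, -0.1, -0.2]
width: 0.087
grip_force: 0.0
[0.49124611 0.32658694 0.21238608]
[[311.845589   136.95928495]]
```

View pics/w7.png

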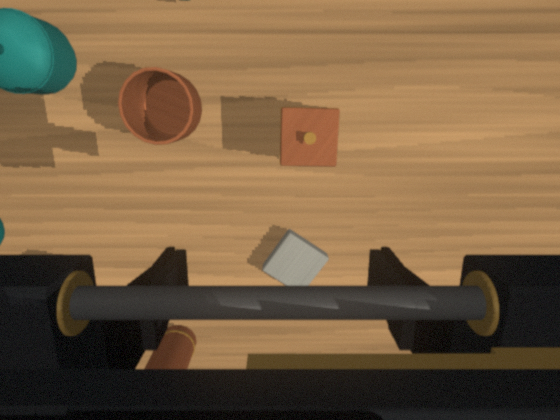

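The caddy's top face spans (283–339, 107–166), centred at (310,137), with its sides square to the tool within about 1°.

Run:
```python
from h import *
from bench import r,optics
W=cam(optics.camera("wrist"));st=r.read_state()
p=(onz(W,(309.5,137.5),.0535)+onz(W,(310,137),.05))/2;print(p); print(go([p[0],p[1],.1],90,st),go([p[0],p[1],.033],90,st))
```

```text
[0.4387056  0.35272978 0.05175   ]
(array([0.175, 0.087, 0.375]), array([-0.   , -0.   , -0.001])) (array([0.175, 0.087, 0.599]), array([-0.   , -0.   , -0.001]))
```

```bash
python3 -m pendant '[[-1,0.1,0.05,0.12,0,0,0],[-1,0.175,0.087,0.27,0,0,0],[-1,0.175,0.087,0.375,0,0,0],[-1,0.175,0.087,0.45,0,0,0],[-1,0.175,0.087,0.54,0,0,0],[-1,0.175,0.087,0.59,0,0,0],[-1,0.175,0.087,0.6,0,0,0],[-1,0.175,0.087,0.6,0,0,0]]' 20
python3 -m pendant '[[1,0,0,0,0,0,0],[1,0,0,0,0,0,0],[1,0,0,0,0,0,0],[1,0,0,0,0,0,0],[1,0,0,0,0,0,0],[1,0,0,-0.1,0,0,0],[1,0,0,-0.3,0,0,0],[1,0,0,-0.48,0,0,0]]' 20
python3 - <<'E'
from h import *
from bench import r
st=r.read_state();print(st["ee_pos"],st["width"],st["grip_force"],st["ft_force"]);print(go([.618,-.185,.21],90,st))
E
```

```text
time: 17.45
ee_pos: [0.4386, 0.3544, 0.0335]
eef_rot: [-0.0, 1.0, 0.0, 0.0]
ft_force: [0.2, 1.0, -0.1]
width: 0.0872
grip_force: 0.0
time: 18.45
ee_pos: [0.4378, 0.3541, 0.1783]
eef_rot: [-0.001, 1.0, -0.0, -0.0]
ft_force: [1.4, 0.2, -2.9]
width: 0.0479
grip_force: 19.9
[0.43783198 0.35410327 0.17832012] 0.04793359312490834 19.93467304855585 [ 1.37066246  0.16539006 -2.88987342]
(array([-0.598, -1.798, -0.105]), array([-0.   , -0.   ,  0.001]))
```

The caddy is held (47.9 mm). I'll carry it to the square seat.

```bash
python3 -m pendant '[[1,-0.04,-0.1,-0.05,0,0,0],[1,-0.09,-0.25,-0.1,0,0,0],[1,-0.15,-0.4,-0.1,0,0,0],[1,-0.2,-0.56,-0.1,0,0,0],[1,-0.26,-0.73,-0.1,0,0,0],[1,-0.3,-0.9,-0.1,0,0,0],[1,-0.3,-0.9,-0.1,0,0,0]]'
python3 -m pendant '[[1,-0.04,-0.1,0,0,0,0],[1,-0.09,-0.25,0,0,0,0],[1,-0.15,-0.42,0,0,0,0],[1,-0.2,-0.6,0,0,0,0],[1,-0.26,-0.77,0,0,0,0],[1,-0.298,-0.898,0,0,0,0],[1,-0.298,-0.898,0,0,0,0],[1,-0.298,-0.898,0,0,0,0]]'
python3 - <<'E'
from h import *
from bench import r,optics
c=optics.camera("wrist");W=cam(c);st=r.read_state()
cv2.imwrite("pics/w8.png",c["pixels"][:,:,::-1]);print(st["ee_pos"],st["width"])
print("pred sq",proj(W,[[.618,-.185,.02]]),"small",proj(W,[[.506,-.184,.02]]),"ob",proj(W,[[.6166,-.2973,.02]]))
E
```

```text
time: 19.32
ee_pos: [0.529, 0.0794, 0.2067]
eef_rot: [0.003, 1.0, -0.001, 0.0]
ft_force: [0.3, 0.8, -3.2]
width: 0.0478
grip_force: 19.9
time: 20.32
ee_pos: [0.6183, -0.1834, 0.2062]
eef_rot: [-0.001, 1.0, 0.001, -0.0]
ft_force: [-0.3, 1.3, -2.7]
width: 0.0481
grip_force: 19.9
[ 0.61842661 -0.18286886  0.20634558] 0.04772561689543967
pred sq [[276.15630641 192.27451748]] small [[277.57389748  64.01279449]] ob [[155.90202157 190.50380413]]
```

View pics/w8.png

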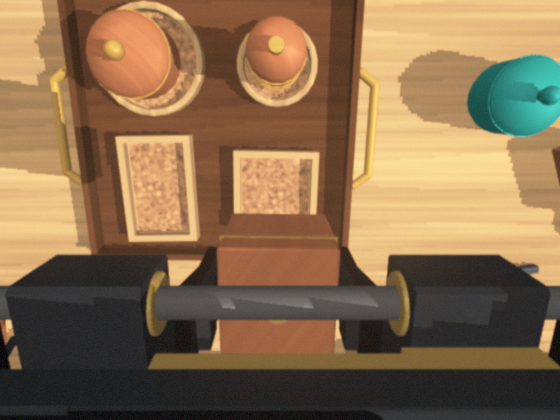

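The square seat spans u 233–320 with its centre at ~(276.5,194), and the caddy is over it at u≈276.5. The tray is square to the tool, and the oblong seat's centre is ~(159,187). I'll lower.

```bash
python3 -m pendant '[[1,-0.003,-0.005,0.1,0,0,0],[1,-0.003,-0.005,0.26,0,0,0],[1,-0.003,-0.005,0.4,0,0,0],[1,-0.003,-0.005,0.49,0,0,0],[1,-0.003,-0.005,0.525,0,0,0],[1,-0.003,-0.005,0.54,0,0,0],[1,-0.003,-0.005,0.546,0,0,0],[1,-0.003,-0.005,0.546,0,0,0]]'
```

```text
time: 21.38
ee_pos: [0.6197, -0.1862, 0.0439]
eef_rot: [-0.001, 1.0, -0.0, 0.001]
ft_force: [-0.1, 1.2, -1.1]
width: 0.0482
grip_force: 19.9
```

```bash
python3 -m pendant '[[1,0,0,0.004,0,0,0],[0.3,0,0,0.004,0,0,0],[-1,0,0,0,0,0,0],[-1,0,0,0,0,0,0],[-1,0,0,-0.06,0,0,0],[-1,0,0,-0.2,0,0,0],[-1,0,0,-0.4,0,0,0],[-1,0,0,-0.54,0,0,0]]'
python3 - <<'E'
from h import *
from bench import r
st=r.read_state();print(st["ee_pos"],st["width"]);print(go([.652,.125,.2],111,st))
E
```

```text
time: 22.38
ee_pos: [0.6196, -0.1868, 0.2092]
eef_rot: [-0.0, 1.0, -0.0, 0.002]
ft_force: [0.4, -0.4, 0.6]
width: 0.0868
grip_force: 0.0
[ 0.61960844 -0.18681264  0.20923407] 0.08678373460747504
(array([-0.109,  1.039,  0.03 ]), array([-0.001,  0.001, -0.175]))
```

```bash
python3 -m pendant '[[-1,-0.02,0.13,0.01,0,0,-0.04],[-1,-0.04,0.3,0.02,0,0,-0.1],[-1,-0.06,0.47,0.03,0,0,-0.15],[-1,-0.08,0.64,0.03,0,0,-0.175],[-1,-0.1,0.82,0.03,0,0,-0.175],[-1,-0.109,1,0.03,0,0,-0.175],[-1,-0.109,1,0.03,0,0,-0.175],[-1,-0.109,1,0.03,0,0,-0.175]]'
python3 - <<'E'
from h import *
from bench import r,optics
c=optics.camera("wrist");W=cam(c);st=r.read_state()
cv2.imwrite("pics/w9.png",c["pixels"][:,:,::-1]);print(st["ee_pos"],st["joint_positions"])
d=optics.camera("side");cv2.imwrite("pics/side9.png",d["pixels"][:,:,::-1])
print(proj(W,[[.605,.107,.0435]]))
a=cv2.imread("pics/side9.png")[190:370,300:540];b=cv2.imread("pics/w9.png")[20:320,130:430]
cv2.imwrite("pics/m9.png",np.hstack([cv2.resize(b,(450,450)),cv2.resize(a,(350,263)+()).copy() if 0 else cv2.copyMakeBorder(cv2.resize(a,(350,263)),0,187,0,0,cv2.BORDER_CONSTANT)]))
E
```

```text
time: 23.38
ee_pos: [0.6516, 0.113, 0.197]
eef_rot: [-0.183, 0.983, -0.0, 0.0]
ft_force: [-0.8, -1.1, 0.5]
width: 0.0872
grip_force: 0.0
[0.65167718 0.11216049 0.19691356] [-0.56412052  0.45442172  0.4475163   1.4316035  -0.19760887  1.29944934
  1.83352724]
[[291.2433591  146.50651624]]
```

View pics/m9.png

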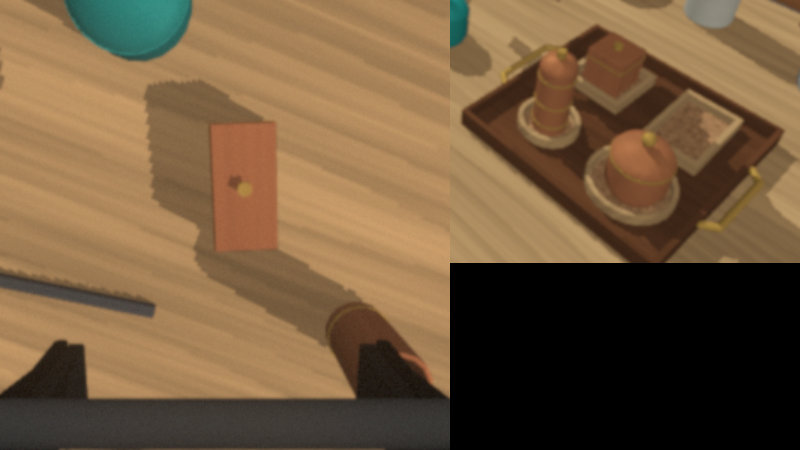

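The spoon box's top corners in the crop are (210,126), (275,122), (278,249) and (215,251), so it is nearly aligned with the tool. The tray shows three pieces standing in their seats.

Run:
```python
from h import *
from bench import r,optics
W=cam(optics.camera("wrist"));st=r.read_state()
q=[(u/1.5+130,v/1.5+20) for u,v in[(210,126),(275,122),(278,249),(215,251)]]
v=np.array([onz(W,u,.04)[:2] for u in q]);d=np.diff(np.r_[v,v[:1]],axis=0)
a=np.degrees(np.arctan2(d[:,1],d[:,0]));print(v.mean(0),a,np.linalg.norm(d,axis=1),onz(W,(244/1.5+130,190/1.5+20),.0445))
h=111-90+90; L=np.mod(a+[0,90,0,90],180).mean();print("finger heading",L)
p=v.mean(0)
print(go([*p,.09],L,st),go([*p,.029],L,st))
```

```text
[0.60437155 0.10731883] [ 114.35058523   23.89413489  -67.16398369 -156.95383654] [0.03467886 0.06896268 0.03569072 0.06803478] [0.60467599 0.10693224 0.0445    ]
finger heading 113.5317249741657
(array([0.153, 0.042, 0.355]), array([-0.   ,  0.   , -0.022])) (array([0.153, 0.042, 0.559]), array([-0.   ,  0.   , -0.022]))
```

```bash
python3 -m pendant '[[-1,0.1,0.03,0.12,0,0,-0.02],[-1,0.153,0.042,0.27,0,0,-0.02],[-1,0.153,0.042,0.355,0,0,-0.02],[-1,0.153,0.042,0.44,0,0,-0.02],[-1,0.153,0.042,0.51,0,0,-0.02],[-1,0.153,0.042,0.55,0,0,-0.02],[-1,0.153,0.042,0.559,0,0,-0.02],[-1,0.153,0.042,0.559,0,0,-0.02]]' 20
python3 -m pendant '[[1,0,0,0,0,0,0],[1,0,0,0,0,0,0],[1,0,0,0,0,0,0],[1,0,0,0,0,0,0],[1,0,0,0,0,0,0],[1,0,0,0,0,0,0],[1,0,0,-0.15,0,0,0],[1,0,0,-0.3,0,0,0]]' 20
python3 -m pendant '[[1,0,0,-0.15,0,0,0],[1,0,0,-0.28,0,0,0],[1,0,0,-0.28,0,0,0]]'
python3 - <<'E'
from h import *
from bench import r
st=r.read_state();print(st["ee_pos"],st["width"],st["grip_force"],st["ft_force"],st["joint_positions"][6]);print(go([.615,-.2955,.2],90,st))
E
```

```text
time: 24.52
ee_pos: [0.6046, 0.1089, 0.029]
eef_rot: [-0.203, 0.979, 0.0, 0.0]
ft_force: [-0.3, 0.2, 0.3]
width: 0.0872
grip_force: 0.0
time: 25.52
ee_pos: [0.6034, 0.1089, 0.1187]
eef_rot: [-0.203, 0.979, -0.0, -0.001]
ft_force: [0.5, -0.5, -1.9]
width: 0.0359
grip_force: 20.0
time: 25.9
ee_pos: [0.6055, 0.1092, 0.2054]
eef_rot: [-0.203, 0.979, 0.0, 0.003]
ft_force: [0.4, -0.4, -3.2]
width: 0.0359
grip_force: 20.0
[0.60552698 0.10916556 0.20542215] 0.03591677839308843 19.999801826197654 [ 0.42828443 -0.43379115 -3.23898276] 1.8428079828280097
(array([ 0.508, -1.25 ,  0.016]), array([0.   , 0.002, 0.196]))
```

The spoon box is held (35.9 mm). I'll carry it to the oblong seat, turning it to heading 90°.

```bash
python3 -m pendant '[[1,0.04,-0.1,0,0,0,0.04],[1,0.1,-0.25,0,0,0,0.1],[1,0.16,-0.4,0,0,0,0.15],[1,0.23,-0.56,0,0,0,0.19],[1,0.29,-0.72,0,0,0,0.196],[1,0.35,-0.87,0,0,0,0.196],[1,0.406,-1,0,0,0,0.196],[1,0.406,-1,0,0,0,0.196]]'
python3 - <<'E'
from h import *
from bench import r
st=r.read_state();print(st["ee_pos"]);print(go([.615,-.2955,.2],90,st))
E
```

```text
time: 26.9
ee_pos: [0.6093, -0.2204, 0.2007]
eef_rot: [0.005, 1.0, -0.001, -0.002]
ft_force: [-0.1, -1.5, -2.5]
width: 0.036
grip_force: 20.0
[ 0.60931604 -0.22039612  0.20072135]
(array([-0.021, -0.25 ,  0.003]), array([-0.001, -0.001, -0.004]))
```

```bash
python3 -m pendant '[[1,-0.01,-0.1,0,0,0,0],[1,-0.02,-0.2,0,0,0,0],[1,-0.02,-0.25,0,0,0,0],[1,-0.02,-0.25,0,0,0,0],[1,-0.02,-0.25,0,0,0,0]]'
python3 - <<'E'
from h import *
from bench import r,optics
c=optics.camera("wrist");W=cam(c);st=r.read_state()
cv2.imwrite("pics/w10.png",c["pixels"][:,:,::-1]);print(st["ee_pos"],st["width"])
print("pred ob",proj(W,[[.615,-.2955,.02],[.619,-.2937,.02]]))
E
```

```text
time: 27.52
ee_pos: [0.6182, -0.288, 0.202]
eef_rot: [-0.0, 1.0, 0.001, -0.0]
ft_force: [0.7, -0.1, -2.4]
width: 0.0356
grip_force: 20.0
[ 0.61830151 -0.28790408  0.20211654] 0.035596142269556916
pred ob [[269.74601299 190.07794236]
 [271.71193749 194.31232249]]
```

View pics/w10.png

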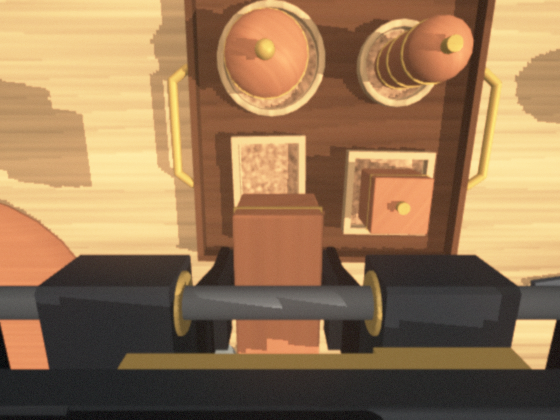

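The oblong seat's centre is at ~(269.5,190), as predicted, so I need about 8 mm in −y. I'll lower in two stages.

```bash
python3 -m pendant '[[1,0.01,-0.022,0.1,0,0,0],[1,0.01,-0.022,0.26,0,0,0],[1,0.01,-0.022,0.38,0,0,0],[1,0.01,-0.022,0.43,0,0,0],[1,0.01,-0.022,0.45,0,0,0],[1,0.01,-0.022,0.45,0,0,0]]'
python3 - <<'E'
from h import *
from bench import r
st=r.read_state();print(st["ee_pos"]);print(go([.615,-.2955,.0385],90,st))
E
```

```text
time: 28.32
ee_pos: [0.6155, -0.2963, 0.0684]
eef_rot: [0.0, 1.0, -0.0, 0.001]
ft_force: [0.3, -0.9, -1.2]
width: 0.0356
grip_force: 20.0
[ 0.61553513 -0.29626508  0.06840443]
(array([0.002, 0.003, 0.1  ]), array([-0.   ,  0.001, -0.   ]))
```

```bash
python3 -m pendant '[[1,0,0,0.05,0,0,0],[1,0,0,0.085,0,0,0],[1,0,0,0.096,0,0,0],[1,0,0,0.1,0,0,0],[1,0,0,0.1,0,0,0]]'
```

```text
time: 28.95
ee_pos: [0.6148, -0.2961, 0.0383]
eef_rot: [0.0, 1.0, 0.0, -0.0]
ft_force: [-5.4, 2.9, 9.2]
width: 0.0362
grip_force: 20.0
```

The box is on the floor of its seat (height 38.3 mm, contact force 9 N). I'll release, rise, move clear and check.

```bash
python3 -m pendant '[[0.3,0,0,-0.002,0,0,0],[-1,0,0,-0.002,0,0,0],[-1,0,0,-0.002,0,0,0],[-1,0,0,-0.05,0,0,0],[-1,0,0,-0.2,0,0,0],[-1,0,0,-0.4,0,0,0],[-1,0,0,-0.6,0,0,0],[-1,0,0,-0.65,0,0,0]]'
python3 -m pendant '[[-1,-0.1,0,-0.1,0,0,0],[-1,-0.25,0,-0.15,0,0,0],[-1,-0.33,0,-0.15,0,0,0],[-1,-0.33,0,-0.15,0,0,0],[-1,-0.33,0,-0.15,0,0,0]]'
python3 - <<'E'
from h import *
from bench import r,optics
print(r.read_state()["ee_pos"])
c={n:optics.camera(n)["pixels"][:,:,::-1] for n in("side","wrist","scene")}
cv2.imwrite("pics/m11.png",np.hstack([np.vstack([cv2.resize(c["side"][190:370,300:540],(400,300)),cv2.resize(c["scene"][95:260,255:475],(400,300))]),cv2.resize(c["wrist"][0:300,80:480],(400,300)).repeat(1,0) if 0 else cv2.copyMakeBorder(cv2.resize(c["wrist"],(400,300)),0,300,0,0,cv2.BORDER_CONSTANT)]))
E
```

```text
time: 29.95
ee_pos: [0.616, -0.2976, 0.2383]
eef_rot: [0.001, 1.0, -0.001, 0.004]
ft_force: [0.0, 0.1, -0.3]
width: 0.0858
grip_force: 0.0
time: 30.58
ee_pos: [0.7131, -0.2969, 0.2771]
eef_rot: [0.001, 1.0, -0.0, -0.0]
ft_force: [0.2, -0.6, 0.4]
width: 0.087
grip_force: 0.0
[ 0.71305268 -0.29686251  0.27710471]
```

View pics/m11.png

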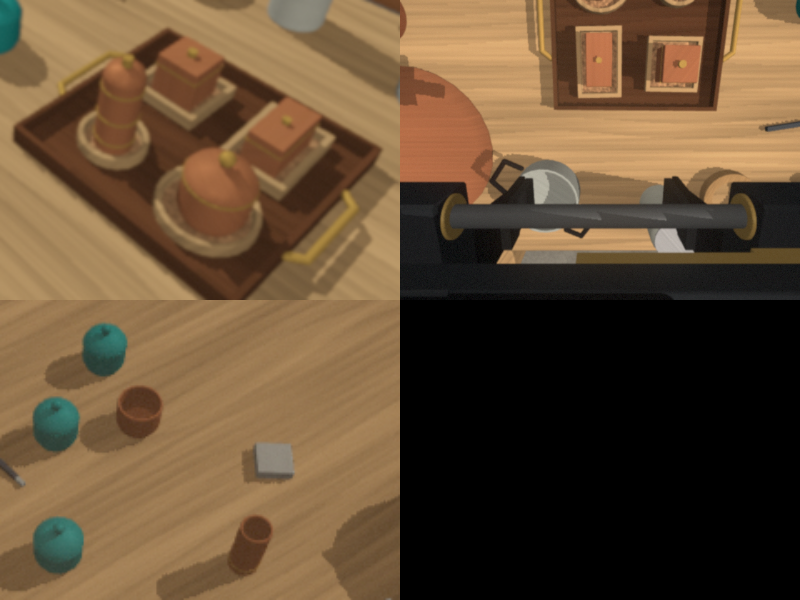

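All four pieces stand level inside their seats. The open tube, open bowl and turquoise bowls are where they were. Handing in.

```bash
python3 -c "
from bench import r
print(r.close_job())"
```

```text
the job is handed in; nothing more can be done
None
```

All four finished copper pieces stand upright in their seats in the tray, the open tube and open bowl were left where they stood, and I handed the job in at about 31 s on the robot clock; no verdict came back.

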